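# Fold open the louvred cupboard

### The job

Two small wooden cupboards with bifold doors stand on the bench. Take the one with the louvred (slatted) door by its bar handle and pull the door open along its track until the two panels are folded together as far as they go, then let go. Leave the door of the other cupboard, which has plain smooth panels, shut.

Things in the scene. Friction and masses are not known exactly. Their poses are not given: they have to be found in the camera images.
- louvred_cupboard: Cupboard to open: plywood, fixed, 216 wide, 130 deep, 220 mm high, two-panel bifold door slatted like a shutter. Left or right of the plain one, turned a little. Origin under its centre, on the bench; x points front to back, y to its left seen from the front (side where the door is hinged). Panels 14 thick, top at 201. Top track juts 18 mm out. Upright jamb hinge axis at x -67, y +100 mm.
- louvred_door (a joint): Angle q (rad) of the first panel at the jamb: 0 shut, 1.4 stop, folded; starts at 0 to 0.25. In the cupboard's frame the fold axis is at x = -67 - 100 sin q, y = 100 - 100 cos q (mm, on the panels' inner faces); the second panel, 100 mm on to the track line x = -67, is turned by +q about z and always follows. Light friction, 1 to 3 N at the handle; stays where it is left.
- louvred_pull: Handle: upright round steel bar, 12 mm diameter, on the second panel beside the fold. Origin on its axis 186 mm above the bench, a good grip height; bar from 113 below to 22 mm above it, standoffs to the panel 40 and 100 mm below it. Axes turn with the second panel: x square into its outer face (38 mm off), y along it towards the fold. From the fold axis the bar is at x -52, y -22 mm.
- plain_door (a joint): Angle (rad) of the first panel of the other cupboard, which has the same size, hinge side and handle but plain smooth panels: 0 shut, as at the start. Elsewhere: cables hang from the shelf at the left of the bench, left of the vice, within reach of a wide swing; left of the vice a tool kept within 0.5 m of the base axis passes clear of them.

How it is judged:
By the outcome, as a careful person would: the job done as asked, in the order asked, and still so for the second after the job is handed in, with the robot touching nothing.
It also fails if it takes over 38 s, if anything falls off the work surface, if the arm or the gripper's body presses on something with over 40 N, if the wrist force passes 120 N, or if a joint passes its speed limit or range.

### The arm

A 6-joint arm with a two-finger parallel gripper is mounted at the origin on a cart in front of the work surface, level with it; the furniture and walls round the work are solid. World frame = base frame: x ahead of the robot, y to its left, z up, the work surface at z = 0. Lengths are in m, angles in rad, forces in N, time in s.
With the tool pointing down it reaches from about 0.35 to 0.85 m from the base axis. Payload 8.1 kg.
Tool frame: the origin (TCP) lies at the very end of the fingers, on their centre line; the grasp point (between the pads) lies 19 mm behind it (pinch_z is the distance from the TCP to the grasp point, in m); z points along the fingers, y is the line along which they close (so a half turn about z gives the same grasp; the last joint's range is limited). The gripper opens to 93 mm and grips with 3 to 60 N. Pads are 15 mm wide; open, the fingers measure 128 mm over their backs; the gripper's body (75 mm by 188 mm) begins 65 mm behind the grasp point.
Start: joints at [1.115, 0.13, 1.488, -0, 1.523, -0.085], TCP at [0.217, 0.559, 0.219] pointing down, gripper open.
Joint ranges: [-2.96, 2.96], [-0.89, 2.26], [0.02, 2.5], [-1.34, 4.48], [0, 2.73], [-2.66, 2.66]. Speed limits (rad/s): [2.39, 2.39, 2.79, 3.14, 3.14, 3.14].

### API

Orientations are given as a unit quaternion [x, y, z, w].
In Python, from plant import * gives the robot as it stands.
- The arm moves only by the tool step_arm, never from a script. Its argument "moves" is a list of rows, each a list of 5 numbers: the shift along the tool's x, y, z in m, then the turn about the tool's z in rad, then the opening, from 0 (shut) to 1 (fully open). In form: [[x, y, z, spin, gripper], ...]. A call has 1 to 12 rows; each row shifts and turns the commanded pose from where the row before left it, along the tool's axes as they then stand; what a row does not reach is not made up. A row lasts 1/12 s, in which the tool goes at most 41.7 mm and 7.16 degrees, less where a joint would pass 70% of its speed; a pose out of reach is approached as far as the arm can. A call is refused whole if a number of a shift passes 0.0417 or a number of a turn 0.125, either way. A call with a gripper value outside its range is refused whole. The fingers move at their own pace and stop on an object; "squeeze" is the grip in N (left out, the last holds). Time passes only in rows, so rows that do not move let the fingers close. It gives the time, the measured TCP pose, the force, the opening and the grip force at its end, in the units of the state.
- read_state(): the state, without advancing time (a new reading comes with each control period).
- camera(name): name is "side" or "top" or "wrist"; returns a dict with "frame" (384x512x3 uint8, red, green, blue), "vfov" (degrees; the focal length in pixels is half the picture's height over the tangent of half this angle, whatever the lens; pixels are square), "cx", "cy" (the principal point, pixels), "R" (3x3) and "t" (3): a world point X has camera coordinates R X + t; the wrist camera has in their place "tool_from_camera" (4x4, takes a point from camera to tool coordinates, whose origin is the TCP and whose axes are the flange's). Camera axes: x right, y down, z forward; pixel columns grow to the right and rows downward; lengths in m; the calibration is good to about 2 mm. A picture is of the moment at which its call begins: read the wrist's pose just before it. There is no depth.
- finish_job(): hands the job in; it is judged then, once.
The state is a dict: "t": time; "joint_positions": joint angles; "qd": joint speeds; "joint_efforts": joint torques, N m; "tcp_pos": TCP position; "tcp_rot": TCP orientation; "wrist_force": force on the tool from outside, world axes, zero at the start; "moment": the same for the moment, N m; "width": opening from 0.0 (shut) to 1.0 (fully open); "finger_force": force on a finger pad.
Only numpy, scipy, OpenCV 4.12 (cv2) and the standard library are available. Lean on these libraries where they do the work, as an engineer would, in place of code of your own. Each camera call takes 0.05 s, during which the arm holds its last target. There are 200 camera calls.

## Working session

There is one attempt and no reset: what is moved stays moved. The work goes in short steps, Python scripts to look and compute and a tool call to move; the robot and the scene stay as the last step left them, time stands still between calls to the robot, and variables do not carry over. Pictures are saved under pics/ and viewed, at most 10 in all, crops included, and the job is handed in when it is done.

Besides the shell and the picture viewer there is one more tool, called after "Request:" as name(argument=value, ...) on one line, values as JSON. step_arm: Moves the arm, as the interface text tells. Its arguments: {"type":"object","properties":{"moves":{"type":"array","items":{"type":"array","items":{"type":"number"}}},"squeeze":{"type":"number"}},"required":["moves"]}

```bash
mkdir -p pics; ls; python3 - <<'E'
from plant import *
import cv2,json,numpy as np
s=read_state();print({k:np.round(v,3).tolist() for k,v in s.items()})
for n in("side","top"):
    c=camera(n);f=c["frame"];cv2.imwrite(f"pics/{n}0.png",f[:,:,::-1])
    print(n,c["vfov"],c["cx"],c["cy"],np.round(c["R"],3).tolist(),np.round(c["t"],3).tolist())
E
```

```text
pics
{'t': 0.0, 'joint_positions': [1.115, 0.131, 1.489, 0.0, 1.523, -0.085], 'qd': [-0.0, -0.001, -0.001, -0.001, -0.0, 0.0], 'joint_efforts': [-0.0, -55.985, -49.175, 0.077, 0.036, -0.0], 'tcp_pos': [0.217, 0.559, 0.218], 'tcp_rot': [0.184, 0.983, -0.001, -0.0], 'wrist_force': [-0.528, 0.051, -0.772], 'moment': [-0.033, 0.038, -0.009], 'finger_force': 0.0, 'width': 0.996}
side 42.440807709671304 251.9090648105603 184.76773675385212 [[0.562, -0.827, -0.019], [-0.606, -0.396, -0.69], [0.562, 0.399, -0.724]] [-0.501, 0.349, 1.075]
top 55.991383525825164 256.3253123403146 193.52190448236436 [[-0.069, -0.998, 0.012], [-0.776, 0.046, -0.629], [0.627, -0.053, -0.777]] [-0.175, 0.544, 0.625]
```

View pics/side0.png

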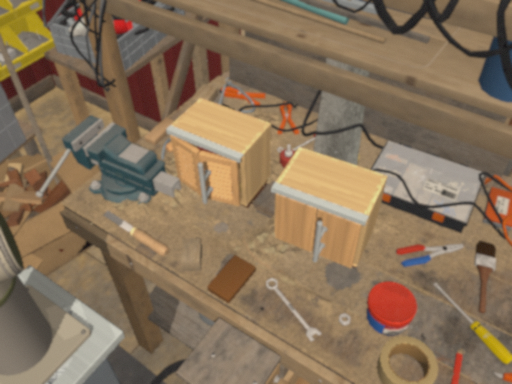

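View pics/top0.png

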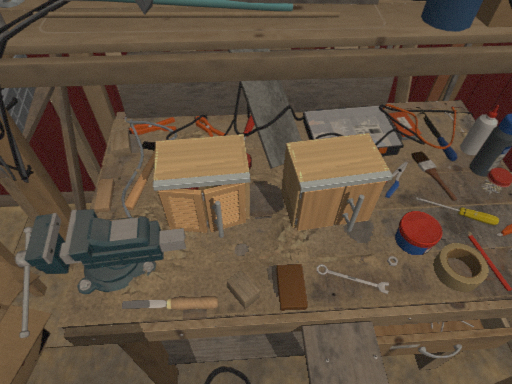

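The louvred cupboard is the left one (top view roughly cols 155-250, rows 138-232; side view cols 168-270, rows 100-205). Its door is slightly open. I'll zoom in for the corner pixels.

```bash
python3 - <<'E'
import cv2,numpy as np
a=cv2.imread("pics/top0.png")[125:245,145:265];b=cv2.imread("pics/side0.png")[93:213,160:280]
r=lambda i:cv2.resize(i,(400,400),interpolation=cv2.INTER_CUBIC)
cv2.imwrite("pics/z.png",np.hstack([r(a),r(b)]))
E
```

```text
(no output)
```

View pics/z.png

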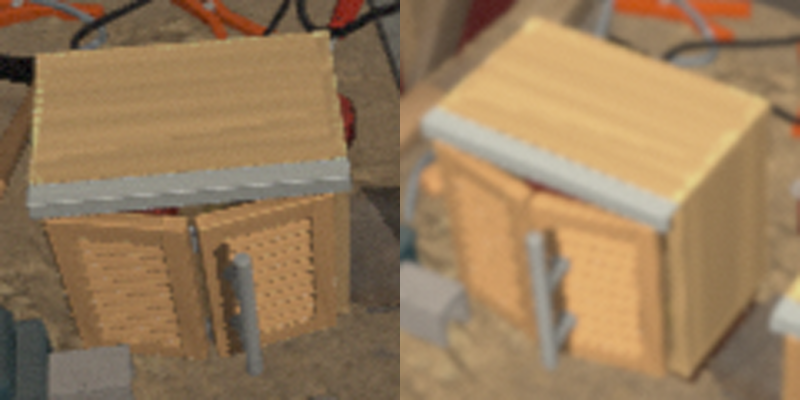

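The left half (top view) shows the roof's back corners at about (37,55) and (327,33) and the bar from (243,258) to (254,372). The right half (side view) shows roof corners at (530,18), (768,103) and (680,200), and the bar from (535,235) to (550,365). The vice jaw sits in front of the door on its left. Next I cast rays from these points.

```bash
cat > h.py <<'E'
import numpy as np,cv2
from plant import *
from scipy.optimize import least_squares
from scipy.spatial.transform import Rotation as Ro
def ray(c,u,v):
    f=192/np.tan(np.radians(c["vfov"])/2)
    d=np.array([(u-c["cx"])/f,(v-c["cy"])/f,1.]);R=np.array(c["R"]);return -R.T@np.array(c["t"]),R.T@d
def onz(c,u,v,z):
    o,d=ray(c,u,v);return o+d*(z-o[2])/d[2]
def R2(a):return np.array([[np.cos(a),-np.sin(a)],[np.sin(a),np.cos(a)]])
def bar(p,q):
    f=np.array([-.067-.1*np.sin(q),.1-.1*np.cos(q)])
    return p[:2]+R2(p[2])@(f+R2(q)@[-.052,-.022])
E
python3 - <<'E'
from h import *
T=camera("top");S=camera("side")
t=lambda x,y:(145+x*.3,125+y*.3); s=lambda x,y:(160+(x-400)*.3,93+y*.3)
L=[((T,*t(37,55)),(.065,.108)),((T,*t(327,33)),(.065,-.108)),((S,*s(530,18)),(.065,.108)),((S,*s(768,103)),(.065,-.108)),((S,*s(680,200)),(-.065,-.108))]
P=[onz(*a,.22)[:2] for a,_ in L];print(np.round(P,4))
r=least_squares(lambda p:np.ravel([p[:2]+R2(p[2])@l-w for (_,l),w in zip(L,P)]),[.6,.2,0])
print("pose",r.x,np.round(r.fun,4))
for z,a,b in((.208,(243,258),(535,235)),(.073,(254,372),(550,365))):print("bar",z,onz(T,*t(*a),z),onz(S,*s(*b),z))
for q in np.arange(0,1.5,.1):print(round(q,2),np.round(bar(r.x,q),3),end=";")
for n,c,u,v in(("vicejawR",T,185,238),("plain bar top",T,359,197),("plain roof fl",T,287,190)):print(n,onz(c,u,v,.1),onz(c,u,v,.2))
# shelf beam lower edge
print("beam",[onz(T,200,80,z).round(3).tolist() for z in(.2,.3,.4,.5)])
print("beam S",[onz(S,260,60,z).round(3).tolist() for z in(.2,.3,.4,.5)])
E
```

```text
[[ 0.689   0.0253]
 [ 0.701  -0.1885]
 [ 0.6865  0.0257]
 [ 0.7003 -0.1905]
 [ 0.5767 -0.1963]]
pose [ 0.63038292 -0.08589183  0.06579385] [-0.0009  0.0009  0.0013 -0.0009  0.0016  0.0005  0.0021  0.0011 -0.0041
 -0.0016]
bar 0.208 [ 0.50076381 -0.12429072  0.208     ] [ 0.50200019 -0.1238055   0.208     ]
bar 0.073 [ 0.49870242 -0.12286148  0.073     ] [ 0.49949474 -0.12406475  0.073     ]
0.0 [ 0.513 -0.116];0.1 [ 0.506 -0.121];0.2 [ 0.499 -0.125];0.3 [ 0.493 -0.127];0.4 [ 0.488 -0.128];0.5 [ 0.483 -0.128];0.6 [ 0.479 -0.126];0.7 [ 0.475 -0.123];0.8 [ 0.473 -0.119];0.9 [ 0.471 -0.113];1.0 [ 0.471 -0.106];1.1 [ 0.471 -0.098];1.2 [ 0.472 -0.089];1.3 [ 0.474 -0.079];1.4 [ 0.476 -0.068];vicejawR [ 0.48297768 -0.039245    0.1       ] [ 0.41938136 -0.0567114   0.2       ]
plain bar top [ 0.58016372 -0.48167428  0.1       ] [ 0.50326298 -0.4385737   0.2       ]
plain roof fl [ 0.61469493 -0.29790167  0.1       ] [ 0.53306699 -0.2799589   0.2       ]
beam [[0.975, -0.071, 0.2], [0.823, -0.087, 0.3], [0.671, -0.102, 0.4], [0.52, -0.117, 0.5]]
beam S [[0.954, 0.009, 0.2], [0.822, -0.079, 0.3], [0.691, -0.167, 0.4], [0.559, -0.256, 0.5]]
```

Request:
step_arm(moves=[[0, -0.038, -0.03, 0, 1], [0, -0.038, -0.03, 0, 1], [0, -0.038, -0.03, 0, 1], [0, -0.036, -0.02, 0, 1], [0, 0, 0, 0, 1], [0, 0, 0, 0, 1]])

```text
t: 0.7
tcp_pos: [0.1688, 0.4343, 0.3188]
tcp_rot: [0.184, 0.983, 0.003, 0.001]
wrist_force: [0.1, 0.7, 0.4]
width: 0.998
finger_force: 0.0
```

Request:
step_arm(moves=[[-0.04, -0.002, 0, 0.09, 1], [-0.04, -0.002, 0, 0.09, 1], [-0.04, -0.002, 0, 0.09, 1], [-0.04, -0.002, 0, 0.09, 1], [-0.04, -0.002, 0, 0.09, 1], [-0.04, -0.002, 0, 0.09, 1], [-0.04, -0.002, 0, 0.09, 1], [-0.04, -0.002, 0, 0.09, 1], [-0.04, -0.002, 0, 0.09, 1], [-0.04, -0.002, 0, 0.09, 1], [-0.04, -0.002, 0, 0.09, 1], [-0.04, -0.002, 0, 0.09, 1]])

```text
t: 1.7
tcp_pos: [0.4483, 0.0694, 0.314]
tcp_rot: [0.665, 0.747, -0.001, -0.001]
wrist_force: [1.0, -0.3, 0.6]
width: 1.001
finger_force: 0.0
```

Request:
step_arm(moves=[[-0.04, -0.002, 0, 0.09, 1], [-0.04, -0.002, 0, 0.09, 1], [-0.04, -0.002, 0, 0.09, 1], [-0.04, -0.002, 0, 0.09, 1], [0, 0, 0, 0.12, 1], [0, 0, 0, 0.12, 1], [0, 0, 0, 0.12, 1], [0, 0, 0, 0.12, 1], [0, 0, 0, 0.12, 1], [0, 0, 0, 0.12, 1], [0, 0, 0, 0.12, 1], [0, 0, 0, 0.12, 1]])

```text
t: 2.7
tcp_pos: [0.4375, -0.0879, 0.3141]
tcp_rot: [0.983, 0.181, -0.001, -0.001]
wrist_force: [0.2, -0.7, 0.9]
width: 1.001
finger_force: 0.0
```

Request:
step_arm(moves=[[0, 0, 0, 0.11, 1], [0, 0, 0, 0, 1], [0, 0, 0, 0, 1], [0, 0, 0, 0, 1]])

```text
t: 3.03
tcp_pos: [0.4374, -0.0878, 0.3151]
tcp_rot: [0.991, 0.132, -0.001, -0.0]
wrist_force: [-0.1, 0.2, 0.3]
width: 1.0
finger_force: 0.0
```

```bash
python3 - <<'E'
from h import *
s=read_state();R=Ro.from_quat(s["tcp_rot"]).as_matrix();p=np.array(s["tcp_pos"])
c=camera("wrist");M=np.array(c["tool_from_camera"]);f=192/np.tan(np.radians(c["vfov"])/2)
cv2.imwrite("pics/w1.png",c["frame"][:,:,::-1])
for z in(.208,.073):
    X=np.linalg.inv(M)@np.r_[R.T@(np.array([.5005,-.124,z])-p),1];print(X[:3]/X[2]*f+[c["cx"],c["cy"],0])
print("yaw",np.arctan2(R[1,1],R[0,1]),"tool delta",R.T@(np.array([.5005,-.124,.167])-p))
E
```

```text
[314.19608567 136.69784108 306.26630387]
[295.24325244 130.56881774 306.26630387]
yaw -1.3062181224417782 tool delta [0.05167709 0.0516003  0.14796532]
```

View pics/w1.png

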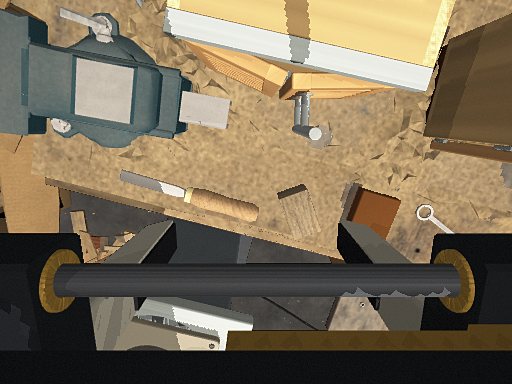

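The wrist view shows the bar's top at about (317,134), against a predicted (314,137). That is a difference of 2–3 mm. The vice jaw is clear on the left. I move over the bar and descend.

Request:
step_arm(moves=[[0.027, 0.027, 0, 0, 1], [0.026, 0.026, 0, 0, 1], [0, 0, 0.037, 0, 1], [0, 0, 0.037, 0, 1], [0, 0, 0.037, 0, 1], [0, 0, 0.037, 0, 1], [0, 0, 0, 0, 1], [0, 0, 0, 0, 1], [0, 0, 0, 0, 1]])

```text
t: 3.83
tcp_pos: [0.5032, -0.1257, 0.1704]
tcp_rot: [0.991, 0.13, 0.001, 0.001]
wrist_force: [-0.5, -0.4, 0.2]
width: 0.999
finger_force: 0.0
```

Request:
step_arm(moves=[[0, 0, 0, 0, 0], [0, 0, 0, 0, 0], [0, 0, 0, 0, 0], [0, 0, 0, 0, 0], [0, 0, 0, 0, 0], [0, 0, 0, 0, 0], [0, 0, 0, 0, 0], [0, 0, 0, 0, 0], [0, 0, 0, 0, 0], [0, 0, 0, 0, 0]], squeeze=20)

```text
t: 4.67
tcp_pos: [0.5021, -0.1253, 0.168]
tcp_rot: [0.992, 0.13, -0.0, -0.0]
wrist_force: [-0.7, -0.7, 0.6]
width: 0.33
finger_force: 0.0
```

```bash
python3 - <<'E'
from h import *
s=read_state();print({k:np.round(s[k],3).tolist() for k in("t","tcp_pos","tcp_rot","width","finger_force","wrist_force","joint_positions")})
c=camera("wrist");cv2.imwrite("pics/w2.png",c["frame"][:,:,::-1])
E
```

```text
{'t': 4.667, 'tcp_pos': [0.502, -0.125, 0.168], 'tcp_rot': [0.992, 0.13, -0.0, -0.0], 'width': 0.33, 'finger_force': 0.0, 'wrist_force': [-0.671, -0.728, 0.597], 'joint_positions': [-0.344, -0.064, 1.78, -0.0, 1.426, 0.966]}
```

View pics/w2.png

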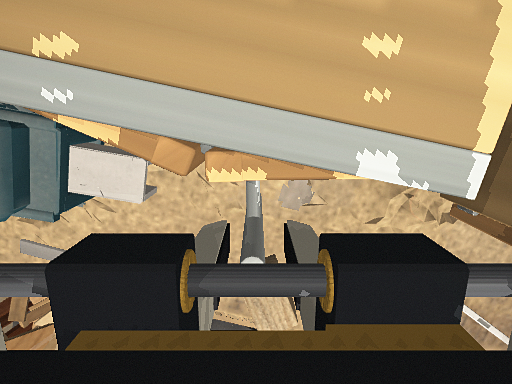

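The bar (column ~253) is centred between the still-closing fingers. I keep closing.

Request:
step_arm(moves=[[0, 0, 0, 0, 0], [0, 0, 0, 0, 0], [0, 0, 0, 0, 0], [0, 0, 0, 0, 0], [0, 0, 0, 0, 0], [0, 0, 0, 0, 0]])

```text
t: 5.22
tcp_pos: [0.5016, -0.1235, 0.1679]
tcp_rot: [0.991, 0.13, -0.001, -0.002]
wrist_force: [-3.7, 8.5, 3.5]
width: 0.123
finger_force: 20.0
```

```bash
python3 - <<'E'
from h import *
s=read_state();R=Ro.from_quat(s["tcp_rot"]).as_matrix();p=np.array(s["tcp_pos"])[:2]
print(s["width"],s["finger_force"],p)
P=np.array([.63038,-.08589,.06579])
q=min(np.arange(0,.4,.005),key=lambda q:np.linalg.norm(bar(P,q)-p));off=p-bar(P,q);print("q",q,"off",off)
psi=np.arctan2(R[1,1],R[0,1]);pos=p
qs=np.linspace(q,1.42,25)
for k in range(1,25):
    new=bar(P,qs[k])+off;d=new-pos;dq=qs[k]-qs[k-1]
    x=np.array([np.cos(psi+np.pi/2),np.sin(psi+np.pi/2)])  # tool z down: x = y_tool x z
    x=np.array([-np.sin(psi),np.cos(psi)]);y=np.array([np.cos(psi),np.sin(psi)])
    if k==1: print("check",x,R[:2,0])
    print(k,np.round([d@x,d@y,-dq],4),new.round(4));pos=new;psi+=dq
E
```

```text
0.12281552820575799 19.998643398284912 [ 0.50158342 -0.12353281]
q 0.165 off [ 0.00012631 -0.00020193]
check [0.96597165 0.25864798] [0.96597073 0.25865033]
1 [-0.0037  0.0008 -0.0523] [ 0.4982 -0.1252]
2 [-0.0035  0.0003 -0.0523] [ 0.495  -0.1265]
3 [-0.0032 -0.0002 -0.0523] [ 0.4919 -0.1275]
4 [-0.0029 -0.0006 -0.0523] [ 0.489 -0.128]
5 [-0.0025 -0.001  -0.0523] [ 0.4864 -0.1282]
6 [-0.0021 -0.0014 -0.0523] [ 0.4839 -0.1281]
7 [-0.0016 -0.0017 -0.0523] [ 0.4816 -0.1275]
8 [-0.0011 -0.002  -0.0523] [ 0.4795 -0.1266]
9 [-0.0006 -0.0022 -0.0523] [ 0.4776 -0.1253]
10 [-0.0001 -0.0024 -0.0523] [ 0.4759 -0.1236]
11 [ 0.0004 -0.0025 -0.0523] [ 0.4745 -0.1216]
12 [ 0.001  -0.0025 -0.0523] [ 0.4733 -0.1192]
13 [ 0.0015 -0.0025 -0.0523] [ 0.4723 -0.1164]
14 [ 0.0021 -0.0024 -0.0523] [ 0.4716 -0.1134]
15 [ 0.0026 -0.0023 -0.0523] [ 0.471  -0.1099]
16 [ 0.0031 -0.0021 -0.0523] [ 0.4708 -0.1062]
17 [ 0.0036 -0.0019 -0.0523] [ 0.4707 -0.1021]
18 [ 0.0041 -0.0016 -0.0523] [ 0.4709 -0.0978]
19 [ 0.0045 -0.0013 -0.0523] [ 0.4713 -0.0931]
20 [ 0.0049 -0.0009 -0.0523] [ 0.472  -0.0882]
21 [ 0.0053 -0.0005 -0.0523] [ 0.4729 -0.083 ]
22 [ 0.0056 -0.     -0.0523] [ 0.474  -0.0775]
23 [ 0.0058  0.0004 -0.0523] [ 0.4753 -0.0718]
24 [ 0.0061  0.0009 -0.0523] [ 0.4769 -0.0659]
```

Request:
step_arm(moves=[[-0.0037, 0.0008, 0, -0.052, 0], [-0.0035, 0.0003, 0, -0.052, 0], [-0.0032, -0.0002, 0, -0.052, 0], [-0.0029, -0.0006, 0, -0.052, 0], [-0.0025, -0.001, 0, -0.052, 0], [-0.0021, -0.0014, 0, -0.052, 0], [-0.0016, -0.0017, 0, -0.052, 0], [-0.0011, -0.002, 0, -0.052, 0]])

```text
t: 5.88
tcp_pos: [0.4817, -0.1247, 0.1679]
tcp_rot: [0.943, 0.334, 0.003, -0.002]
wrist_force: [14.5, 15.5, -5.4]
width: 0.126
finger_force: 20.0
```

Request:
step_arm(moves=[[0.0004, -0.0022, 0, -0.052, 0], [0.0009, -0.0024, 0, -0.052, 0], [0.0004, -0.0025, 0, -0.052, 0], [0.001, -0.0025, 0, -0.052, 0], [0.0015, -0.0025, 0, -0.052, 0], [0.0021, -0.0024, 0, -0.052, 0], [0.0026, -0.0023, 0, -0.052, 0], [0.0031, -0.0021, 0, -0.052, 0]])

```text
t: 6.55
tcp_pos: [0.474, -0.1065, 0.168]
tcp_rot: [0.854, 0.521, 0.001, 0.001]
wrist_force: [7.2, -0.5, -4.9]
width: 0.124
finger_force: 20.0
```

Request:
step_arm(moves=[[0.0036, -0.0019, 0, -0.052, 0], [0.0041, -0.0016, 0, -0.052, 0], [0.0045, -0.0013, 0, -0.052, 0], [0.0049, -0.0009, 0, -0.052, 0], [0.0053, -0.0005, 0, -0.052, 0]])

```text
t: 6.97
tcp_pos: [0.4759, -0.0835, 0.168]
tcp_rot: [0.779, 0.627, 0.0, 0.001]
wrist_force: [4.6, -2.6, -4.1]
width: 0.124
finger_force: 20.0
```

Request:
step_arm(moves=[[0.0056, 0, 0, -0.052, 0], [0.0058, 0.0004, 0, -0.052, 0], [0.0061, 0.0009, 0, -0.052, 0], [0, 0, 0, 0, 0], [0, 0, 0, 0, 0]])

```text
t: 7.38
tcp_pos: [0.4799, -0.0665, 0.168]
tcp_rot: [0.729, 0.685, 0.0, 0.001]
wrist_force: [4.6, -1.8, -3.7]
width: 0.124
finger_force: 20.0
```

```bash
python3 - <<'E'
from h import *
s=read_state();R=Ro.from_quat(s["tcp_rot"]).as_matrix();p=np.array(s["tcp_pos"])[:2]
P=np.array([.63038,-.08589,.06579])
q=min(np.arange(0,1.6,.005),key=lambda q:np.linalg.norm(bar(P,q)-p));print("q",q,"off",p-bar(P,q),"bar1.4",bar(P,1.4),"yaw-based q",np.arctan2(R[1,1],R[0,1])+np.pi/2-P[2],np.round(R,2).tolist(),s["wrist_force"])
E
```

```text
q 1.42 off [ 0.003118  -0.0007805] bar1.4 [ 0.47616484 -0.06796911] yaw-based q 1.4429787191497088 [[0.06, 1.0, 0.0], [1.0, -0.06, -0.0], [-0.0, 0.0, -1.0]] [ 4.62760114 -1.77520093 -3.66708741]
```

No stop force yet, so I nudge further along the arc until it pushes back.

Request:
step_arm(moves=[[0.002, 0.0005, 0, 0, 0], [0.002, 0.0005, 0, 0, 0], [0, 0, 0, 0, 0]])

```text
t: 7.63
tcp_pos: [0.4801, -0.066, 0.1681]
tcp_rot: [0.73, 0.684, -0.003, 0.002]
wrist_force: [-2.9, -17.6, -0.7]
width: 0.123
finger_force: 20.0
```

Request:
step_arm(moves=[[0.002, 0.0005, 0, 0, 0], [0, 0, 0, 0, 0]])

```text
t: 7.8
tcp_pos: [0.4802, -0.0647, 0.1681]
tcp_rot: [0.73, 0.684, -0.003, 0.002]
wrist_force: [-4.0, -21.5, 0.3]
width: 0.121
finger_force: 20.0
```

The stop is reached: force is up sharply with little motion. I release with a partial opening, because the track is near, and lift straight up.

Request:
step_arm(moves=[[-0.003, 0, 0, 0, 0], [0, 0, 0, 0, 0.35], [0, 0, 0, 0, 0.35], [0, 0, 0, 0, 0.35], [0, 0, 0, 0, 0.35], [0, 0, 0, 0, 0.35], [0, 0, 0, 0, 0.35]])

```text
t: 8.38
tcp_pos: [0.4812, -0.0631, 0.1681]
tcp_rot: [0.729, 0.685, 0.0, -0.0]
wrist_force: [0.0, -0.5, -0.7]
width: 0.347
finger_force: 0.0
```

Request:
step_arm(moves=[[0, 0, -0.01, 0, 0.35], [0, 0, -0.03, 0, 0.35], [0, 0, -0.035, 0, 0.35], [0, 0, -0.035, 0, 0.35], [0, 0, -0.035, 0, 0.35], [0, 0, -0.02, 0, 0.35], [0, 0, 0, 0, 0.35], [0, 0, 0, 0, 0.35]])

```text
t: 9.05
tcp_pos: [0.4819, -0.0635, 0.3353]
tcp_rot: [0.729, 0.685, 0.001, 0.002]
wrist_force: [0.4, -0.1, -0.2]
width: 0.349
finger_force: 0.0
```

```bash
python3 - <<'E'
from h import *
s=read_state();print(s["tcp_pos"],s["wrist_force"],s["width"])
a=camera("wrist")["frame"];b=camera("top")["frame"]
cv2.imwrite("pics/w3.png",cv2.resize(np.hstack([a,b])[:,:,::-1],(800,300),interpolation=cv2.INTER_AREA))
E
```

```text
[ 0.48192984 -0.06350867  0.33534408] [ 0.35779483 -0.11527935 -0.23399039] 0.3485717211921616
```

View pics/w3.png

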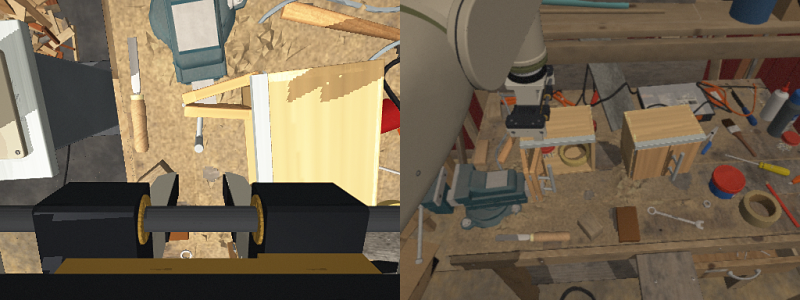

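The wrist view shows the panels folded to a narrow V, with the bar top at about (199,149). The top view shows the plain door still shut. I check the angle from the bar position.

```bash
python3 - <<'E'
from h import *
s=read_state();R=Ro.from_quat(s["tcp_rot"]).as_matrix();p=np.array(s["tcp_pos"])
c=camera("wrist");M=np.array(c["tool_from_camera"]);f=192/np.tan(np.radians(c["vfov"])/2)
o=p+R@M[:3,3];d=R@M[:3,:3]@np.array([(254.7-c["cx"])/f,(190.7-c["cy"])/f,1]);X=o+d*(.208-o[2])/d[2]
P=np.array([.63038,-.08589,.06579]);print(X,[bar(P,q).round(4).tolist() for q in(1.3,1.35,1.4)])
E
```

```text
[ 0.48052043 -0.0662777   0.208     ] [[0.4735, -0.0789], [0.4747, -0.0736], [0.4762, -0.068]]
```

The bar position matches q ≈ 1.4, the stop. The gripper is clear and touching nothing, so I hand the job in.

```bash
python3 -c "
from plant import *
print(finish_job())"
```

```text
the job is handed in; nothing more can be done
None
```

The louvred door is folded to its stop (about 1.4 rad, from the bar's position in the last wrist picture) and released, the plain door is still shut, and the job was handed in at about 9 s.

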